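# Shut the tilt-out bin and flip its lever catch

## Task

The tilt-out front bin of the plastic storage cube has been left hanging open: push it fully shut, and then flip the steel lever catch on top of the cube forward, past centre, so that it snaps down over the bin's front edge and the bin is locked. A fingertip's push does all of it: do not lift or shove the cube, and leave everything else where it is on the shelf and the cube's top.

Things in the scene. Friction and masses are not known exactly. Their poses are not given: they have to be found in the camera images.
- cube: Loose off-white plastic storage cube on the shelf, about 2 kg with its bin, 210 mm deep (x), 220 wide (y), 200 high, with a 4 mm stacking rim along the side and back edges of its top. Origin: centre of its underside; its front, with the tilt-out bin, faces its own -x. It slides if pushed with more than some 10 to 20 N.
- bin (a joint): Tilt of the bin in rad: 0 = shut, grows as its top comes out towards the cube's -x; stop at 0.6. Starts at 0.25 to 0.5. It hinges at its foot, along the cube's y, at (-108, 0, 10) mm in the cube's frame. A light friction holds it where it is left; 1 to 2 N at its top edge moves it.
- bin_top_edge (a point): Middle of the top edge of the bin's front panel, on its outer face, 188 mm above the hinge and 3 mm in front of it. The panel is 212 mm wide and 6 mm thick; shut, its outer face is at x = -111 mm and this edge at z = 198 mm in the cube's frame. A pull lip 80 mm wide stands 12 mm out from the panel's middle, at z = 160 mm when shut.
- catch (a joint): Angle of the lever catch in rad: 0 = thrown back, leaning 33 degrees back past upright (its start); 2.15 = latched, lying level towards the cube's -x with its claw in front of the panel's top edge. It turns about the cube's y. Springs drive it to the nearer end: it passes centre at about 1.07 and then snaps over by itself. It takes about 2 N at the tip.
- catch_pivot (a point): Middle of the lever's pivot pin, at (-80, 0, 214) mm in the cube's frame (14 mm above the cube's top).
- catch_tip (a point): Free end of the lever's thumb tab, 75 mm from the pivot. The lever is a flat steel strip 24 mm wide, 4 mm thick; thrown back, its tip is 45 mm behind the pivot and 274 mm above the shelf, and its smooth face looks to the cube's +x. The claw, a 26 mm tooth 36 mm from the pivot, is on the forward side; latched over an open bin it bars the bin from shutting.
- remote: Loose black remote control, 150 x 42 x 16 mm, lying across the rear half of the cube's top. Origin: centre of its underside; long along its x. Bystander.
- iron: Loose compact black travel iron with a steel sole, about 170 x 84 mm, 103 mm high, beside the cube. Origin: under its middle; nose to its -x. Bystander.
- mister: Loose plastic spray-water bottle with a trigger head, 60 mm across, 150 mm high, beside the cube on the side away from the iron. Origin: centre of its underside. Bystander.
- coaster: Loose round beige ceramic coaster, 96 mm across, 9 mm thick, to the front right of the cube. Origin: centre of its underside. Bystander.
- tea_glass: Loose small tea glass, 64 mm across, 85 mm high, to the front left of the cube. Origin: centre of its underside. Bystander.
- clip_hanger: Loose steel clip hanger lying flat at the left: bar 280 mm long (its x), two clips, hook 97 mm out to its +y, 25 mm high. Origin: on the shelf under the middle of the bar. Bystander.
- date_bowl: Loose brass bowl, 120 mm across, 45 mm high, at the right. Origin: centre of its underside. Bystander.

How it is judged:
By the outcome, as a careful person would: the job done as asked, in the order asked, and still so for the second after the job is handed in, with the robot touching nothing.
It also fails if it takes over 48 s, if anything falls off the work surface, if the arm or the gripper's body presses on something with over 40 N, if the wrist force passes 120 N, or if a joint passes its speed limit or range.

## Robot

A 7-joint arm with a two-finger parallel gripper is mounted at the origin on the work surface. World frame = base frame: x ahead of the robot, y to its left, z up, the work surface at z = 0. Lengths are in m, angles in rad, forces in N, time in s.
With the tool pointing down it reaches from about 0.425 to 0.875 m from the base axis. Payload 4.7 kg.
Tool frame: the origin (TCP) lies on the centre line of the jaws, within the pads' length; the fingertips stand ahead of it and the grasp point (between the pads) lies 2 mm behind it (nose_length is the z of the fingertips in the tool frame, in m); z points along the fingers, y is the line along which they close (so a half turn about z gives the same grasp; the last joint's range is limited). The gripper opens to 87 mm and grips with 3 to 60 N. Pads are 19 mm wide; open, the fingers measure 117 mm over their backs; the gripper's body (75 mm by 190 mm) begins 51 mm behind the grasp point.
Start: joints at [-1.087, 0.321, -0.07, 1.45, 0.023, 1.371, -0.057], TCP at [0.294, 0.58, 0.24] pointing down, gripper open.
Joint ranges: [-2.86, 2.86], [-0.3, 2.09], [-1.38, 1.24], [0.06, 2.45], [-1.56, 4.7], [0.09, 2.05], [-2.69, 2.69]. Speed limits (rad/s): [2.57, 2.57, 3.14, 3.14, 3.14, 3.14, 3.14].

## Interface

Orientations are given as a rotation vector (axis times angle).
In Python, from bench import * gives the robot as it stands.
- The arm moves only by the tool send_rows, never from a script. Its arguments are lists of equal length, an entry for each row: "xyz": the shift along the tool's x, y, z in mm, a list of three; "dr": the turn, a rotation vector about the tool's x, y, z in rad, a list of three. A call has exactly 10 rows; each row is the pose to reach, as a shift and turn from the pose commanded when the call began, along the tool's axes at that moment; what a row does not reach only later rows make up. A row lasts 1/12 s, in which the tool goes at most 41.7 mm and 7.16 degrees, less where a joint would pass 70% of its speed; a pose out of reach is approached as far as the arm can. A call with a gripper value outside its range is refused whole. "jaw" is the finger opening in mm, from 0 to 87, set as the call begins (left out, the last holds). The fingers move at their own pace and stop on an object; "grip_force" is the grip in N (left out, the last holds). Time passes only in rows, so rows that repeat a pose let the fingers close, or fill a call up. It gives the time, the measured TCP pose, the force, the opening and the grip force at its end, in the units of the state.
- get_state(): the state, without advancing time (a new reading comes with each control period).
- get_image(name): name is "side" or "top"; returns the picture (400x640x3 uint8, red, green, blue); there is no depth.
- calibration(name): a dict with "vfov" (degrees; the focal length in pixels is half the picture's height over the tangent of half this angle, whatever the lens; pixels are square), "cx", "cy" (the principal point, pixels), "rvec" (rotation vector, rad) and "tvec" (3), from world to camera coordinates, as OpenCV has them. Camera axes: x right, y down, z forward; pixel columns grow to the right and rows downward; lengths in m; the calibration is good to about 2 mm. A picture is of the moment at which its call begins. calibration takes no time and is no camera call.
- close_job(): hands the job in; it is judged then, once.
The state is a dict: "time": time; "joint_positions": joint angles; "qd": joint speeds; "joint_torque": joint torques, N m; "position": TCP position; "tool_rot": TCP orientation; "ft_force": force on the tool from outside, world axes, zero at the start; "torque": the same for the moment, N m; "grip_width": opening from 0.0 (shut) to 1.0 (fully open); "grip_force": force on a finger pad.
Only numpy, scipy, OpenCV 4.12 (cv2) and the standard library are available. Lean on these libraries where they do the work, as an engineer would, in place of code of your own. Each camera call takes 0.05 s, during which the arm holds its last target. There are 200 camera calls.

## Working session

There is one attempt and no reset: what is moved stays moved. The work goes in short steps, Python scripts to look and compute and a tool call to move; the robot and the scene stay as the last step left them, time stands still between calls to the robot, and variables do not carry over. Pictures are saved under pics/ and viewed, at most 10 in all, crops included, and the job is handed in when it is done.

Besides the shell and the picture viewer there is one more tool, called after "Emit:" by a JSON object that holds its "name" and its "arguments". send_rows: Moves the arm, as the interface text tells. Its arguments: {"type":"object","properties":{"xyz":{"type":"array"},"dr":{"type":"array"},"jaw":{"type":"number"},"grip_force":{"type":"number"}},"required":["xyz","dr"]}

```bash
ls; mkdir -p pics
python3 - <<'E'
from bench import *
import cv2
for n in("side","top"):
    cv2.imwrite(f"pics/{n}0.png",get_image(n)[:,:,::-1]); print(n,calibration(n))
s=get_state(); print(s)
try: print(nose_length)
except Exception as e: print(e)
E
```

```text
pics
side {'vfov': 56.673355874961594, 'cx': 320.62696014016075, 'cy': 207.16586408987254, 'rvec': array([ 2.30066297, -0.29146335,  0.11464633]), 'tvec': array([-0.56187435,  0.23561184,  1.30524194])}
top {'vfov': 43.68283775673603, 'cx': 326.30671838209116, 'cy': 192.2372192724857, 'rvec': array([ 2.21321566, -2.20224106,  0.07328289]), 'tvec': array([-0.0092833 ,  0.57419772,  1.73795802])}
{'time': 0.1, 'joint_positions': array([-1.08689634,  0.32172123, -0.07007651,  1.451525  ,  0.02258329,
        1.37079   , -0.05690655]), 'qd': array([ 1.56930924e-03, -3.75632257e-03, -1.43257501e-03, -2.52895321e-03,
       -3.38825787e-05,  5.42348566e-05, -1.61952563e-03]), 'joint_torque': array([ 5.23414997e-05, -4.92572629e+01, -4.05492643e-01, -3.13398778e+01,
       -6.39691134e-02,  3.94059252e-02,  6.59093848e-05]), 'position': array([0.29409691, 0.57915555, 0.23860279]), 'tool_rot': array([-7.31105399e-01, -3.05501860e+00,  2.55694112e-03]), 'ft_force': array([-0.19860828, -0.46029596,  0.85357339]), 'torque': array([-0.00502821, -0.03645775,  0.01796916]), 'grip_force': 0.0, 'grip_width': 0.9998970663855162}
0.017
```

View pics/side0.png

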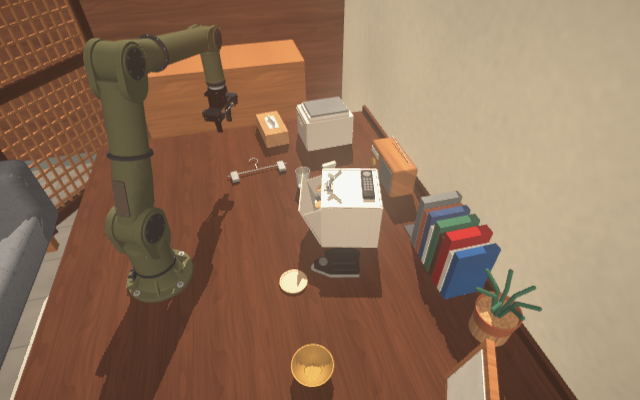

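View pics/top0.png

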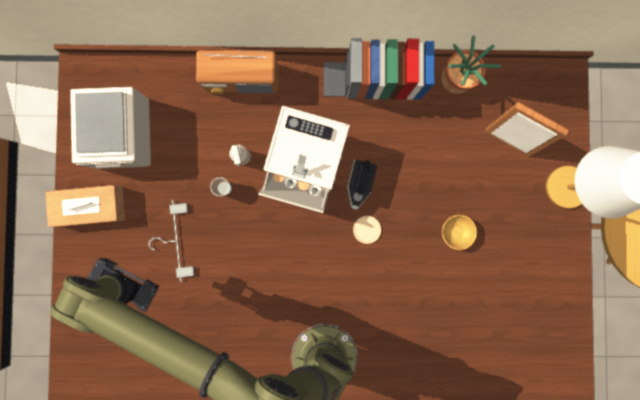

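The side view shows the cube around (350,205) with the bin open toward the robot, and the top view shows its top around (305,145). I'll enlarge both.

Run:
```python
import cv2
a=cv2.imread("pics/side0.png")[140:290,290:400]; b=cv2.imread("pics/top0.png")[95:225,225:385]
cv2.imwrite("pics/sc.png",cv2.resize(a,None,fx=4,fy=4,interpolation=cv2.INTER_CUBIC))
cv2.imwrite("pics/tc.png",cv2.resize(b,None,fx=4.5,fy=4.5,interpolation=cv2.INTER_CUBIC))
```

```text
(no output)
```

View pics/sc.png

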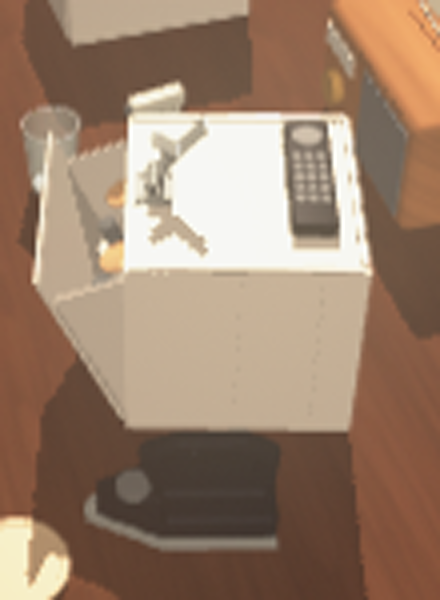

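View pics/tc.png

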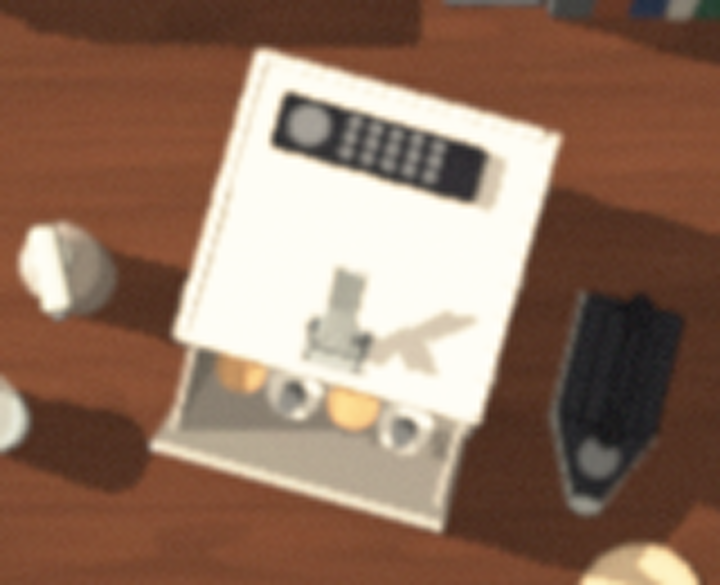

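Crop corners read off: top crop lid (258,50),(560,135),(478,425),(175,340), panel edge (155,447)–(440,527). In the side crop, lid (127,113),(125,270),(370,272), panel edge (50,133)–(37,282). The catch is thrown back, with its tip at top crop (347,268). Next I fit the pose.

```bash
cat > h.py <<'E'
from bench import *
import numpy as np, cv2
from scipy.optimize import least_squares
from scipy.spatial.transform import Rotation as R
def proj(n,P):
    c=calibration(n); f=200/np.tan(np.radians(c["vfov"]/2))
    K=np.array([[f,0,c["cx"]],[0,f,c["cy"]],[0,0,1]])
    return cv2.projectPoints(np.array(P,float),c["rvec"],c["tvec"],K,None)[0][:,0]
def world(p,L):
    L=np.array(L,float); c,s=np.cos(p[2]),np.sin(p[2])
    return np.c_[p[0]+c*L[:,0]-s*L[:,1],p[1]+s*L[:,0]+c*L[:,1],L[:,2]]
def edge(t,y): return [-.108-.003*np.cos(t)-.188*np.sin(t),y,.010+.188*np.cos(t)-.003*np.sin(t)]
E
python3 - <<'E'
from h import *
top=np.array([(258,50),(560,135),(478,425),(175,340),(155,447),(440,527),(347,268)])/4.5-.4+[225,95]
side=np.array([(350,113),(370,272),(125,270),(127,113),(50,133),(37,282),(127,428),(350,430)])/4-.4+[290,140]
C=[(.105,.11,.204),(.105,-.11,.204),(-.105,-.11,.2),(-.105,.11,.2)]
def res(p):
    E=[edge(p[3],.106),edge(p[3],-.106)]
    return np.r_[(proj("top",world(p,C+E+[(-.035,0,.274)]))-top).ravel(),(proj("side",world(p,C+E+[(-.105,-.11,0),(.105,-.11,0)]))-side).ravel()]
r=least_squares(res,[.7,.05,-.28,.35],loss="soft_l1"); p=r.x
print(p.round(4)); print(res(p).reshape(-1,2).round(1).tolist())
np.save("p.npy",p)
print(world(p,[edge(p[3],0),edge(0,0),(-.08,0,.214),(-.035,0,.274)]).round(4))
s=get_state();print(R.from_rotvec(s["tool_rot"]).as_matrix().round(3))
E
```

```text
[ 0.7071  0.0607 -0.2692  0.3831]
[[-0.2, -0.1], [-0.0, 0.0], [0.2, -0.3], [-0.0, -0.4], [-0.5, -0.3], [0.8, 0.1], [1.0, 0.9], [-0.2, -0.2], [0.6, -0.8], [-0.4, 0.1], [0.4, 0.4], [-0.1, -0.6], [-0.5, -0.2], [-0.4, -0.2], [-0.0, -0.2]]
[[0.5325 0.1088 0.1832]
 [0.6001 0.0902 0.198 ]
 [0.63   0.082  0.214 ]
 [0.6733 0.07   0.274 ]]
[[-0.892  0.453 -0.001]
 [ 0.453  0.892 -0.002]
 [-0.    -0.002 -1.   ]]
```

```bash
cat >> h.py <<'E'
def go(xc,zc,a,side,y=0.):
    """finger-tip corner (side=-1: cube +x side, +1: cube -x side) to cube-local (xc,y,zc), tool pitched a; prints move"""
    p=np.load("p.npy"); s=get_state(); R0=R.from_rotvec(s["tool_rot"])
    ex=np.array([-np.cos(p[2]),-np.sin(p[2]),0]); z=np.array([0,0,-1.])
    Rt=R.from_matrix(np.c_[ex,np.cross(z,ex),z])*R.from_rotvec([0,-a,0])
    t=world(p,[(xc,y,zc)])[0]-Rt.apply([side*.0095,0,.017])
    print("TCP",t.round(3),"xyz",(R0.inv().apply(t-s["position"])*1000).round(1),"dr",(R0.inv()*Rt).as_rotvec().round(3))
def where(side):
    p=np.load("p.npy"); s=get_state(); q=s["position"]+R.from_rotvec(s["tool_rot"]).apply([side*.0095,0,.017])
    c,n=np.cos(p[2]),np.sin(p[2]); d=q-[p[0],p[1],0]
    print("local corner",np.round([c*d[0]+n*d[1],-n*d[0]+c*d[1],d[2]],4),"F cube",np.round(R.from_euler('z',-p[2]).apply(s["ft_force"]),2),"t",round(s["time"],2))
E
python3 - <<'E'
from h import *
where(-1); go(-.225,.174,.35,-1)
E
```

```text
local corner [-0.5267  0.388   0.2216] F cube [-0.07 -0.5   0.85] t 0.1
TCP [0.476 0.124 0.187] xyz [-368.  -323.    52.5] dr [-0.037 -0.349 -0.198]
```

Emit:
{"name": "send_rows", "arguments": {"xyz": [[-37,-32,5],[-74,-64,10],[-111,-97,15],[-148,-129,20],[-185,-161,26],[-222,-193,31],[-259,-226,36],[-296,-258,42],[-332,-290,47],[-368,-323,52]], "dr": [[-0.004,-0.035,-0.02],[-0.007,-0.07,-0.04],[-0.011,-0.105,-0.06],[-0.015,-0.14,-0.08],[-0.019,-0.175,-0.1],[-0.022,-0.21,-0.12],[-0.026,-0.245,-0.14],[-0.03,-0.28,-0.16],[-0.033,-0.315,-0.18],[-0.037,-0.349,-0.198]], "jaw": 0}}

```text
time: 0.93
position: [0.4491, 0.1933, 0.1951]
tool_rot: [0.373, 2.767, -0.064]
ft_force: [0.6, 0.3, 1.2]
grip_width: 0.323
grip_force: 0.0
```

Run:
```python
from h import *
where(-1); go(-.225,.174,.35,-1)
```

```text
local corner [-0.2692  0.0592  0.1824] F cube [0.47 0.43 1.25] t 0.93
TCP [0.476 0.124 0.187] xyz [-38.6 -59.2  23. ] dr [0.002 0.002 0.001]
```

Emit:
{"name": "send_rows", "arguments": {"xyz": [[0,0,0],[0,0,0],[0,0,0],[0,0,0],[0,0,0],[0,0,0],[0,0,0],[0,0,0],[0,0,0],[0,0,0]], "dr": [[0,0,0],[0,0,0],[0,0,0],[0,0,0],[0,0,0],[0,0,0],[0,0,0],[0,0,0],[0,0,0],[0,0,0]]}}

```text
time: 1.77
position: [0.4489, 0.1953, 0.1955]
tool_rot: [0.375, 2.768, -0.064]
ft_force: [0.1, -1.1, 0.3]
grip_width: 0.002
grip_force: 0.0
```

Run:
```python
from h import *
where(-1); go(-.225,.174,.35,-1);go(-.14,.176,.35,-1)
import cv2; cv2.imwrite("pics/side1.png",cv2.resize(get_image("side")[60:310,160:480,::-1],None,fx=2.4,fy=2.4,interpolation=cv2.INTER_CUBIC))
```

```text
local corner [-0.27    0.0612  0.1828] F cube [ 0.36 -0.99  0.3 ] t 1.77
TCP [0.476 0.124 0.187] xyz [-39.2 -61.2  23.6] dr [ 0.002  0.    -0.001]
TCP [0.558 0.102 0.189] xyz [-119.8  -61.2   50.9] dr [ 0.002  0.    -0.001]
```

View pics/side1.png

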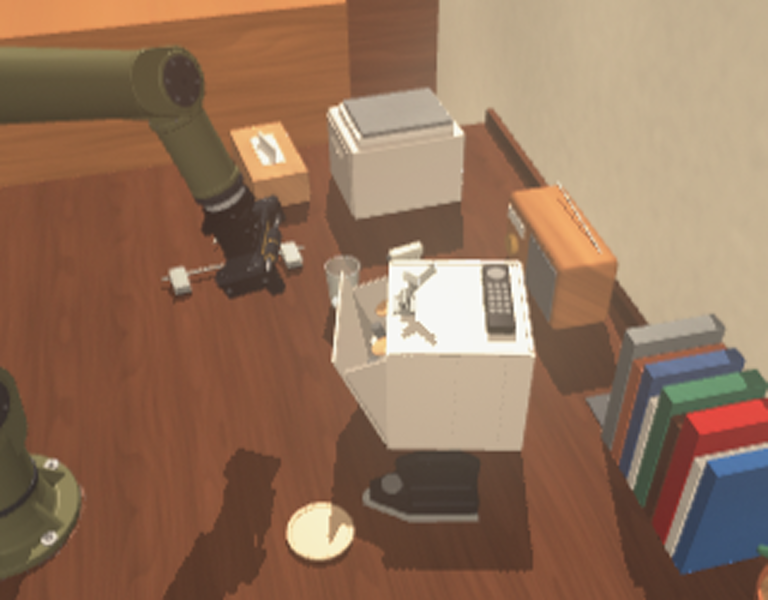

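The gripper, pitched forward, is in front of the open bin with the scene undisturbed (bin panel edge about (340,270)–(335,360) in the crop). Next I centre it and start pushing.

Emit:
{"name": "send_rows", "arguments": {"xyz": [[-10,-20,8],[-25,-40,16],[-39,-61,24],[-39,-61,24],[-50,-61,27],[-62,-61,31],[-75,-61,35],[-88,-61,40],[-100,-61,44],[-110,-61,48]], "dr": [[0,0,0],[0,0,0],[0,0,0],[0,0,0],[0,0,0],[0,0,0],[0,0,0],[0,0,0],[0,0,0],[0,0,0]]}}

```text
time: 2.65
position: [0.5494, 0.1054, 0.1884]
tool_rot: [0.374, 2.768, -0.063]
ft_force: [-2.1, 0.8, 1.2]
grip_width: 0.006
grip_force: 0.6
```

Run:
```python
from h import *
where(-1); go(-.111,.178,.35,-1)
```

```text
local corner [-0.1492  0.0012  0.1757] F cube [-2.26  0.22  1.15] t 2.65
TCP [0.586 0.094 0.191] xyz [-36.7  -1.2  10.9] dr [0.002 0.001 0.   ]
```

Contact at about 2 N. I keep pushing to near shut.

Emit:
{"name": "send_rows", "arguments": {"xyz": [[-5,0,1],[-10,0,3],[-15,0,4],[-19,0,6],[-23,0,7],[-26,0,8],[-29,0,8.5],[-31,0,9],[-32,0,9.5],[-33,0,10]], "dr": [[0,0,0],[0,0,0],[0,0,0],[0,0,0],[0,0,0],[0,0,0],[0,0,0],[0,0,0],[0,0,0],[0,0,0]]}}

```text
time: 3.48
position: [0.5814, 0.0953, 0.1901]
tool_rot: [0.376, 2.768, -0.064]
ft_force: [0.1, -0.9, 0.3]
grip_width: 0.007
grip_force: 0.3
```

Run:
```python
from h import *
where(-1); go(-.109,.178,.35,-1)
```

```text
local corner [-1.156e-01 -1.000e-04  1.774e-01] F cube [ 0.31 -0.81  0.3 ] t 3.48
TCP [0.588 0.094 0.191] xyz [-6.4  0.1  1.7] dr [ 0.002  0.    -0.001]
```

Emit:
{"name": "send_rows", "arguments": {"xyz": [[-0.5,0,0],[-1,0,0.3],[-1.5,0,0.4],[-2,0,0.5],[-2.5,0,0.7],[-3,0,0.8],[-3.5,0,0.9],[-4,0,1],[-4,0,1],[-4,0,1]], "dr": [[0,0,0],[0,0,0],[0,0,0],[0,0,0],[0,0,0],[0,0,0],[0,0,0],[0,0,0],[0,0,0],[0,0,0]]}}

```text
time: 4.32
position: [0.5846, 0.0944, 0.1902]
tool_rot: [0.376, 2.769, -0.064]
ft_force: [-4.7, 1.2, 2.3]
grip_width: 0.003
grip_force: 2.4
```

Run:
```python
from h import *
where(-1)
```

```text
local corner [-0.1123  0.      0.1775] F cube [-4.84 -0.14  2.28] t 4.32
```

Emit:
{"name": "send_rows", "arguments": {"xyz": [[-0.3,0,0.1],[-0.6,0,0.2],[-0.6,0,0.2],[-0.6,0,0.2],[-0.6,0,0.2],[-0.6,0,0.2],[-0.6,0,0.2],[-0.6,0,0.2],[-0.6,0,0.2],[-0.6,0,0.2]], "dr": [[0,0,0],[0,0,0],[0,0,0],[0,0,0],[0,0,0],[0,0,0],[0,0,0],[0,0,0],[0,0,0],[0,0,0]]}}

```text
time: 5.15
position: [0.5849, 0.0944, 0.1902]
tool_rot: [0.376, 2.77, -0.064]
ft_force: [-6.8, 1.2, 3.5]
grip_width: 0.008
grip_force: 3.5
```

Run:
```python
from h import *
where(-1); go(-.19,.178,.35,-1); go(-.19,.33,0,1); go(-.015,.33,0,1)
```

```text
local corner [-0.1121  0.      0.1774] F cube [-6.89 -0.61  3.5 ] t 5.15
TCP [0.51  0.115 0.191] xyz [ 73.1  -0.  -27.1] dr [ 0.001 -0.002 -0.001]
TCP [0.533 0.109 0.347] xyz [  -3.     0.2 -165.8] dr [ 0.001  0.348 -0.   ]
TCP [0.702 0.062 0.347] xyz [-167.5    0.2 -106. ] dr [ 0.001  0.348 -0.   ]
```

Stiff stop at the shut position. I back off, rise and straighten the tool.

Emit:
{"name": "send_rows", "arguments": {"xyz": [[8,0,-3],[25,0,-9],[50,0,-18],[60,0,-40],[50,0,-70],[35,0,-100],[15,0,-130],[-3,0,-166],[-3,0,-166],[-3,0,-166]], "dr": [[0,0,0],[0,0,0],[0,0,0],[0,0,0],[0,0.07,0],[0,0.14,0],[0,0.21,0],[0,0.28,0],[0,0.348,0],[0,0.348,0]]}}

```text
time: 5.98
position: [0.5371, 0.1066, 0.3499]
tool_rot: [0.427, 3.105, 0.003]
ft_force: [0.5, -0.5, -1.6]
grip_width: 0.005
grip_force: 0.0
```

Run:
```python
from h import *
where(1); go(-.015,.33,0,1);go(-.015,.252,0,1)
import cv2
a=get_image("side")[140:290,290:400,::-1];b=get_image("top")[95:225,225:385,::-1]
cv2.imwrite("pics/c2.png",np.hstack([cv2.resize(a,(385,525),interpolation=2),cv2.resize(b,(400,525*400//400),interpolation=2)]))
```

```text
local corner [-0.1855 -0.0009  0.3328] F cube [ 0.59 -0.34 -1.59] t 5.98
TCP [0.702 0.062 0.347] xyz [-170.6    1.7    4.1] dr [ 0.003  0.007 -0.004]
TCP [0.702 0.062 0.269] xyz [-170.     1.4   82.1] dr [ 0.003  0.007 -0.004]
```

View pics/c2.png

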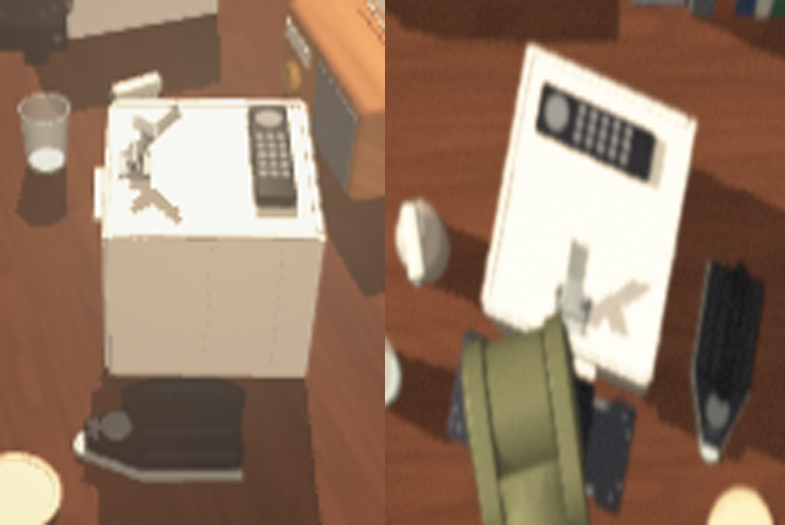

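The bin looks shut: the panel is flush at crop (105,170) with only the lip showing, and the cube hasn't moved. Now over the catch and down behind it.

Emit:
{"name": "send_rows", "arguments": {"xyz": [[-28,0,2],[-57,0,3],[-85,0,4],[-114,1,4],[-142,1,4],[-171,1,4],[-171,1,20],[-171,1,45],[-171,1,70],[-171,1,82]], "dr": [[0,0,0],[0,0,0],[0,0,0],[0,0,0],[0,0,0],[0,0,0],[0,0,0],[0,0,0],[0,0,0],[0,0,0]]}}

```text
time: 6.92
position: [0.6966, 0.0643, 0.2611]
tool_rot: [-0.421, -3.11, -0.0]
ft_force: [0.1, -0.6, -0.9]
grip_width: 0.01
grip_force: 0.0
```

Run:
```python
from h import *
where(1); go(-.06,.252,0,1); go(-.115,.252,0,1)
```

```text
local corner [-0.0206  0.0007  0.2441] F cube [ 0.23 -0.54 -0.95] t 6.92
TCP [0.658 0.074 0.269] xyz [39.4 -0.7 -7.8] dr [-0.    -0.003  0.   ]
TCP [0.605 0.089 0.269] xyz [94.4 -0.7 -7.6] dr [-0.    -0.003  0.   ]
```

Emit:
{"name": "send_rows", "arguments": {"xyz": [[5,0,-2],[12,0,-4],[20,-0.5,-6],[28,-0.5,-6],[36,-0.5,-6],[44,-0.5,-6],[52,-0.5,-6],[60,-0.5,-6],[68,-0.5,-6],[76,-0.5,-6]], "dr": [[0,0,0],[0,0,0],[0,0,0],[0,0,0],[0,0,0],[0,0,0],[0,0,0],[0,0,0],[0,0,0],[0,0,0]]}}

```text
time: 7.75
position: [0.6241, 0.0838, 0.271]
tool_rot: [0.421, 3.112, 0.002]
ft_force: [1.0, 0.3, -0.8]
grip_width: 0.006
grip_force: 0.2
```

Emit:
{"name": "send_rows", "arguments": {"xyz": [[4,0,0],[8,0,0],[12,0,0],[16,0,0],[20,0,0],[22,0,0],[22,0,0],[22,0,0],[22,0,0],[22,0,0]], "dr": [[0,0,0],[0,0,0],[0,0,0],[0,0,0],[0,0,0],[0,0,0],[0,0,0],[0,0,0],[0,0,0],[0,0,0]]}}

```text
time: 8.58
position: [0.6045, 0.0892, 0.2716]
tool_rot: [0.422, 3.11, 0.002]
ft_force: [0.0, -0.5, 0.5]
grip_width: 0.004
grip_force: 0.0
```

Emit:
{"name": "send_rows", "arguments": {"xyz": [[0,0,-15],[0,0,-35],[10,0,-60],[30,0,-80],[60,0,-90],[90,0,-95],[120,0,-95],[140,0,-95],[140,0,-95],[140,0,-95]], "dr": [[0,0,0],[0,0,0],[0,0,0],[0,0,0],[0,0,0],[0,0,0],[0,0,0],[0,0,0],[0,0,0],[0,0,0]]}}

```text
time: 9.42
position: [0.4688, 0.1268, 0.3669]
tool_rot: [0.419, 3.11, 0.005]
ft_force: [0.9, -0.1, 0.3]
grip_width: 0.007
grip_force: 0.0
```

Run:
```python
from h import *
where(1)
import cv2
a=get_image("side")[140:290,290:400,::-1];b=get_image("top")[95:225,225:385,::-1]
cv2.imwrite("pics/c3.png",np.hstack([cv2.resize(a,(385,525),interpolation=2),cv2.resize(b,(400,525),interpolation=2)]))
```

```text
local corner [-0.2567  0.0004  0.3499] F cube [0.93 0.12 0.28] t 9.42
```

View pics/c3.png

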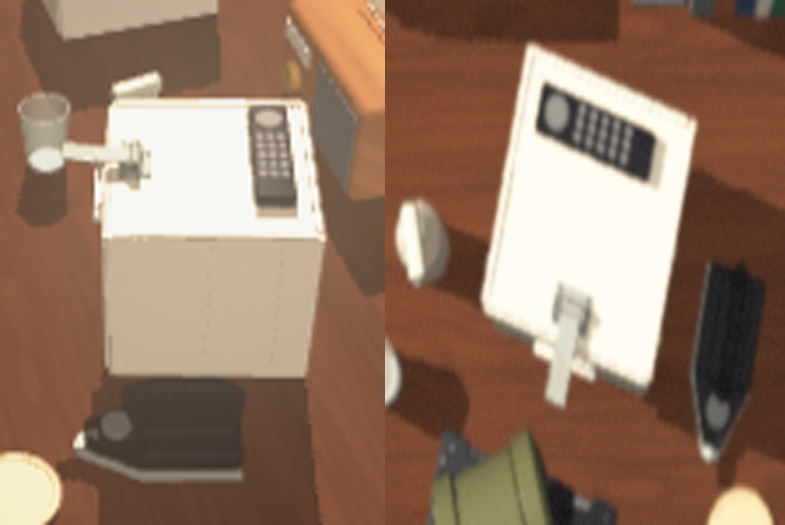

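The lever now lies forward over the bin's front edge, with its tip at side crop (65,152) and top crop (555,405). I'll check that against the latched angle numerically.

Run:
```python
from h import *
p=np.load("p.npy")
for q in (2.15,2.0,1.8,1.5):
    a=q-.576; P=world(p,[(-.08-.075*np.sin(a),0,.214+.075*np.cos(a))])
    print(q,(proj("top",P)-[225,95])[0]*[2.5,4.04]+[385,0],(proj("side",P)-[290,140])[0]*3.5)
```

```text
2.15 [554.2034756  401.56505464] [ 60.05755794 152.27549318]
2.0 [553.95392498 399.93220256] [ 60.47315602 143.71972964]
1.8 [554.21121709 394.45388275] [ 63.60116231 132.50442494]
1.5 [555.8663839 379.4816181] [ 73.63241263 117.04204942]
```

The measured tip matches 2.15 rad, so the catch is latched. The robot is clear, so I'm handing in.

```bash
python3 -c "
from bench import *
print(close_job())"
```

```text
the job is handed in; nothing more can be done
None
```

The bin is pushed fully shut and the catch is snapped down over its front edge at about 2.15 rad; the last pictures show the cube and the items around it unmoved, and the job was handed in at about 9.5 s with the arm clear.

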